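# Turn the grinder plate's flat to the guide bar and slide it through the sprung gate

### The job

Put the cocoa grinder's spare plate away in its storage bay. Turn the round plate by its finger stud until its flat edge lies flush against the steel guide bar, then slide it along the bar through the small sprung gate, all the way in, so that the gate swings fully shut behind it and the plate lies flat inside with its flat edge still along the bar. Leave the spread jar, the desk bell and the ribbon reel on the bay's roof undisturbed.

Things in the scene. Friction and masses are not known exactly. Their poses are not given: they have to be found in the camera images.
- jig: Fixed grey base board, 158 x 340 mm, 8 mm thick (x -78..80, y -92..248 mm), with the seat, guide bar, gate and bay. Origin on the counter under the centre of the turning seat; z up, +x towards the guide bar (away from robot), +y along the lane to gate and bay. The front of the seat is a round steel rail bent to a 62 mm radius about (0, 0), on the board at 140 to 240 degrees (from +x to +y), top at z 20 mm. The lane's -y end is open.
- bar (a point): Point on the face of the straight steel guide bar, beside the seat's centre: jig (62, 0, 14) mm; axes as the jig's. The face is the plane jig x = 62 mm, from y -60 to 248 mm; the bar's top is at z 20 mm. The seat loosely holds the round plate between the bar and the bent front rail, which runs on into the mouth rail.
- mouth (a point): Middle of the lane's mouth, on the board: jig (7, 53, 8) mm; axes as the jig's. The mouth is 110 mm wide, between the bar and a steel rail (12 mm wide, face at jig x = -48 mm, y 40..66, top at z 20 mm): the plate is 120 mm across but 105 mm across its flat, so it passes only with the flat on the bar (or, wrongly, on the rail).
- bay (a point): Where the plate's centre belongs at the end, on the bay's floor: jig (17, 171, 8) mm; axes as the jig's. The bay reaches from the gate (y 72) to an end wall at y 242, and from x -60 to the bar at 62 mm; walls up to z 46. A pale clouded plastic roof, z 46 to 49 mm, covers y 140..246; from the gate to y 140 it is open above, so a fingertip can follow the plate in and be lifted out.
- gate (a joint): Angle (rad) of the low sprung swing gate, on an upright hinge at jig (-54.5, 72) mm. 0 = shut, pointing across the lane towards the bar; it grows as the leaf is pushed into the bay, to 1.56 (along the bay's front wall). It does not open outward. A weak spring (0.5 to 2 N at the leaf's middle) shuts it again, which it can do only once the plate's centre is past jig y = 161 mm.
- gate_leaf (a point): Middle of the gate's white leaf, which reaches 52 mm from the hinge (about half-way across the lane), is 4 mm thick and stands 3 to 27 mm above the board; this point is 26 mm from the hinge, 15 mm above the board. Its x axis points along the leaf, away from the hinge.
- plate: Loose plain aluminium grinding plate, 0.4 to 0.8 kg: a disc, diameter 120 mm, 14 mm thick, with one straight flat edge; too wide to grasp. It lies easily sliding in the seat on the board (at z 8 mm), turned 40 to 130 degrees off the bar. Origin: centre of the circle, on the underside; z up; +x points at the flat. Aligned, its +x is the jig's +x and its centre is at jig x = 17 mm.
- plate_flat (a point): Middle of the plate's flat edge (79 mm long), 45 mm from the plate's centre, 8 mm above its underside; axes as the plate's.
- plate_stud (a point): Upright round steel finger stud fixed on the plate, diameter 18 mm, 45 mm from the plate's centre on the side away from the flat; it rises from the plate's top (14 mm) to 32 mm above the underside. This point is half-way up it, 23 mm above the underside; axes as the plate's.
- spread: Bystander: glass jar of spread with black lid, diameter 62 mm, 78 mm high, on the counter to the left; origin at the centre of its underside. Leave alone.
- bell: Bystander: desk bell, diameter 72 mm, 52 mm high, on the counter to the right; origin at the centre of its underside. Leave alone.
- spool: Bystander: loose reel of ribbon, diameter 64 mm, 20 mm high, lying flat on the bay's roof; origin at the centre of its underside. Leave alone.

How it is judged:
By the outcome, as a careful person would: the job done as asked, in the order asked, and still so for the second after the job is handed in, with the robot touching nothing.
It also fails if it takes over 70 s, if anything falls off the work surface, if the arm or the gripper's body presses on something with over 40 N, if the wrist force passes 120 N, or if a joint passes its speed limit or range.

### The arm

A 6-joint arm with a two-finger parallel gripper is mounted at the origin on a cart in front of the work surface, level with it; the furniture and walls round the work are solid. World frame = base frame: x ahead of the robot, y to its left, z up, the work surface at z = 0. Lengths are in mm, angles in degrees, forces in N, time in s.
With the tool pointing down it reaches from about 350 to 850 mm from the base axis. Payload 8.1 kg.
Tool frame: the origin (TCP) lies midway between the tips of the shut fingers; the grasp point (between the pads) lies 19 mm behind it; z points along the fingers, y is the line along which they close (so a half turn about z gives the same grasp; the last joint's range is limited). The gripper opens to 85 mm and grips with 20 to 120 N. Pads are 22 mm wide; open, the fingers measure 114 mm over their backs; the gripper's body (76 mm by 85 mm) begins 54 mm behind the grasp point. The pads swing forward as they close: fully open they stand 13 mm farther back than shut.
Start: joints at [65.065, 7.471, 85.268, -0, 87.261, -4.893], TCP at [205.605, 563.677, 231.292] pointing down, gripper open.
Joint ranges: [-169.43, 169.43], [-51.17, 129.36], [1.28, 143.12], [-76.62, 256.62], [0, 156.53], [-152.29, 152.29]. Speed limits (degrees/s): [136.94, 136.94, 159.86, 180, 180, 180].

### API

Orientations are given as [roll, pitch, yaw] about the fixed x, y, z axes, in that order (R = Rz(yaw) Ry(pitch) Rx(roll)).
In Python, from bench import sense, snapshot, camera_params, hand_in, masks_of, pinpoint gives the robot as it stands.
- The arm moves only by the tool step_arm, never from a script. Its argument "targets" is a list of rows, each an object with "angular": the turn, a rotation vector about the tool's x, y, z scaled (see below), a list of three; "dp": the shift along the tool's x, y, z scaled (see below), a list of three; "fingers": the closure, from 0 (fully open) to 1 (shut). A call has exactly 8 rows; each row is the pose to reach, as a shift and turn from the pose commanded when the call began, along the tool's axes at that moment, turning the shorter way round; what a row does not reach only later rows make up. The controller multiplies each number of a shift by 0.2 m and each number of a turn by 180 degrees. A row lasts 1/8 s, in which the tool goes at most 62.5 mm and 10.7 degrees, less where a joint would pass 70% of its speed; a pose out of reach is approached as far as the arm can. A call with a number of a shift or a turn outside -1 to 1 is refused whole. A call with a gripper value outside its range is refused whole. The fingers move at their own pace and stop on an object; "newtons" is the grip in N (left out, the last holds). Time passes only in rows, so rows that repeat a pose let the fingers close, or fill a call up. It gives the time, the measured TCP pose, the force, the opening and the grip force at its end, in the units of the state.
- sense(): the state, without advancing time (a new reading comes with each control period).
- snapshot(name): name is "scene" or "top"; returns the picture (480x640x3 uint8, blue, green, red); there is no depth.
- camera_params(name): a dict with "vfov" (degrees; the focal length in pixels is half the picture's height over the tangent of half this angle, whatever the lens; pixels are square), "cx", "cy" (the principal point, pixels), "R" (3x3) and "t" (3): a world point X has camera coordinates R X + t. Camera axes: x right, y down, z forward; pixel columns grow to the right and rows downward; lengths in mm; the calibration is good to about 2 mm. A picture is of the moment at which its call begins. camera_params takes no time and is no camera call.
- hand_in(): hands the job in; it is judged then, once.
Trained networks look in the newest picture that a camera, given by its name, has taken for a name from the list of things; names that differ only in an ending like _2 or _b are one class to them, and where a whole thing is asked for, a point or a joint stands for the part that bears it (a point fixed in the world has none). Each returns a list of dicts, best first, with "conf" (0 to 1); they miss things now and then, are a little off and sometimes report something else, mostly with a low value. They report only what shows in the picture. A call takes as long as a camera call.
- masks_of(camera, label): "pixels" (480x640 bool, what is visible of it) and "at" ([column, row] in pixels, amid what is visible of it).
- pinpoint(camera, label): "at" ([column, row] in pixels: a listed point, or the origin of a listed thing).
The state is a dict: "time": time; "joint_pos": joint angles; "qd": joint speeds; "joint_efforts": joint torques, N m; "tool_pos": TCP position; "tcp_rot": TCP orientation; "ft_force": force on the tool from outside, world axes, zero at the start; "wrist_torque": the same for the moment, N m; "finger_gap": finger opening in mm; "grip_force": force on a finger pad.
Only numpy, scipy, OpenCV 4.12 (cv2) and the standard library are available. Lean on these libraries where they do the work, as an engineer would, in place of code of your own. Each camera call takes 0.05 s, during which the arm holds its last target. There are 200 camera calls.

## Working session

There is one attempt and no reset: what is moved stays moved. The work goes in short steps, Python scripts to look and compute and a tool call to move; the robot and the scene stay as the last step left them, time stands still between calls to the robot, and variables do not carry over. Pictures are saved under pics/ and viewed, at most 12 in all, crops included, and the job is handed in when it is done.

Besides the shell and the picture viewer there is one more tool, called after "Emit:" as a command line: name --argument value ..., lists and objects as JSON in quotes. step_arm: Moves the arm, as the interface text tells. Its arguments: {"type":"object","properties":{"targets":{"type":"array","items":{"type":"object","properties":{"angular":{"type":"array","items":{"type":"number","minimum":-1,"maximum":1}},"dp":{"type":"array","items":{"type":"number","minimum":-1,"maximum":1}},"fingers":{"type":"number"}}}},"newtons":{"type":"number"}},"required":["targets"]}

```bash
mkdir -p pics
cat > h.py <<'E'
import numpy as np, cv2
from scipy.optimize import least_squares
from bench import sense, snapshot, camera_params, hand_in, masks_of, pinpoint
def K(n):
    c=camera_params(n); f=240/np.tan(np.radians(c['vfov'])/2); return c,f
def ray(n,uv):
    c,f=K(n); R=np.array(c['R']);t=np.array(c['t'])
    d=R.T@np.array([(uv[0]-c['cx'])/f,(uv[1]-c['cy'])/f,1]); return -R.T@t,d
def onz(n,uv,z):
    o,d=ray(n,uv); return o+d*(z-o[2])/d[2]
def tri(u1,u2):
    o1,d1=ray('scene',u1);o2,d2=ray('top',u2)
    s=np.linalg.lstsq(np.c_[d1,-d2],o2-o1,rcond=None)[0]
    a,b=o1+s[0]*d1,o2+s[1]*d2; return (a+b)/2,np.linalg.norm(a-b)
E
python3 - <<'E'
from h import *
ims=[snapshot(n) for n in('scene','top')]
for n,i in zip(('scene','top'),ims): cv2.imwrite(f'pics/{n}0.png',i); print(n,camera_params(n))
for l in ['jig','bar','mouth','bay','gate_leaf','plate','plate_flat','plate_stud','spread','bell','spool']:
    r={}
    for n in('scene','top'):
        p=pinpoint(n,l); r[n]=p[0]['at'] if p else None
        print(l,n,[(np.round(q['at'],1).tolist(),round(q['conf'],2)) for q in p[:2]])
    if r['scene'] is not None and r['top'] is not None: print('   ',*tri(r['scene'],r['top']))
print(sense())
E
```

```text
scene {'vfov': 44.011439661566, 'cx': 316.4173288257177, 'cy': 242.04449508890445, 'R': array([[ 0.80006187, -0.59986511, -0.00792773],
       [-0.33333047, -0.43351019, -0.83723337],
       [ 0.49879033,  0.67248105, -0.5467883 ]]), 't': array([-437.63433703,  175.40283036, 1340.1588465 ])}
top {'vfov': 49.75763109506354, 'cx': 319.2498041716226, 'cy': 232.12430272635322, 'R': array([[-0.00971797, -0.99984777,  0.01449107],
       [-0.98311358,  0.00690499, -0.1828661 ],
       [ 0.1827382 , -0.01602346, -0.98303103]]), 't': array([ -83.72479413,  515.18447826, 1162.1792452 ])}
jig scene [([333.7, 259.0], 0.81)]
jig top []
bar scene [([350.8, 243.7], 0.74)]
bar top []
mouth scene [([321.1, 248.3], 0.59)]
mouth top [([305.3, 232.7], 0.57)]
    [520.52512925 -55.22707177  11.18301214] 0.8458712685139277
bay scene [([290.4, 229.9], 0.87)]
bay top [([254.1, 242.7], 0.92)]
    [500.38998341  64.78438432  15.57964183] 10.274042106017225
gate_leaf scene [([302.1, 245.0], 0.6)]
gate_leaf top [([296.8, 248.7], 0.41)]
    [477.28160527 -34.13801841  28.3245316 ] 3.237952832827886
plate scene 
[... 863 characters left out ...]
9935331293
{'time': 1.2, 'joint_pos': array([ 6.50660852e+01,  7.47222286e+00,  8.52692218e+01,  1.39219126e-03,
        8.72618724e+01, -4.89243489e+00]), 'qd': array([ 0.03104856,  0.04729731, -0.10937093, -0.02427624, -0.05190332,
        0.03402469]), 'joint_efforts': array([ 1.31231453e-03, -5.69371140e+01, -5.00835729e+01, -1.73521521e-04,
        2.26502903e-03, -1.88895683e-05]), 'tool_pos': array([205.57981993, 563.66924353, 231.26755317]), 'tcp_rot': array([-1.79996814e+02, -1.66842476e-03,  1.59958454e+02]), 'ft_force': array([-0.82566197, -0.07104424,  0.18854306]), 'wrist_torque': array([ 0.06524722,  0.06807173, -0.00411027]), 'grip_force': 0.0, 'finger_gap': 85.81241220596891}
```

View pics/scene0.png

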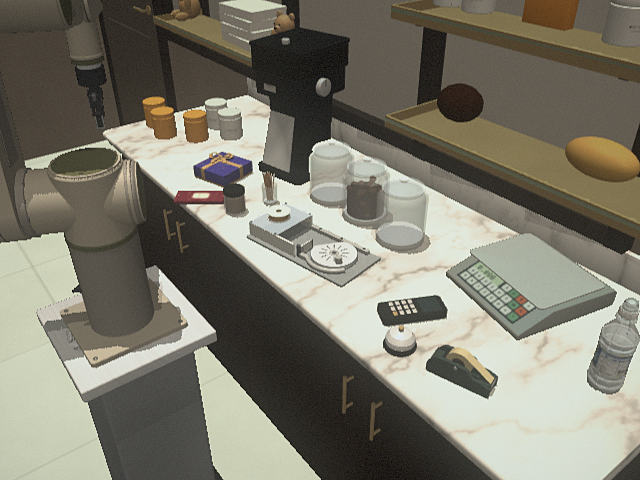

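View pics/top0.png

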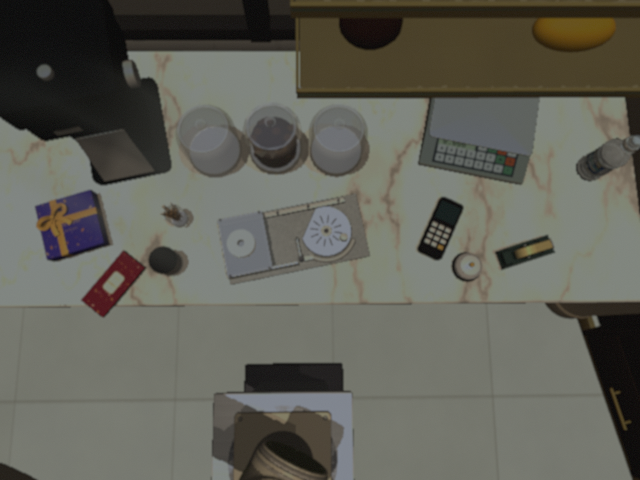

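The scene picture shows the jig near (315, 245), with the stud at (338, 263) and the jar at (233, 200). The top picture shows the board spanning (220–368, 193–283), the plate at (327, 231) and the reel on the roof at (240, 243).

Run:
```python
import cv2,numpy as np
a=cv2.imread('pics/top0.png')[185:290,210:380]; b=cv2.imread('pics/scene0.png')[195:290,235:390]
cv2.imwrite('pics/ct.png',cv2.resize(a,None,fx=4.7,fy=4.7,interpolation=cv2.INTER_CUBIC)); cv2.imwrite('pics/cs.png',cv2.resize(b,None,fx=5,fy=5,interpolation=cv2.INTER_CUBIC))
```

```text
(no output)
```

View pics/ct.png

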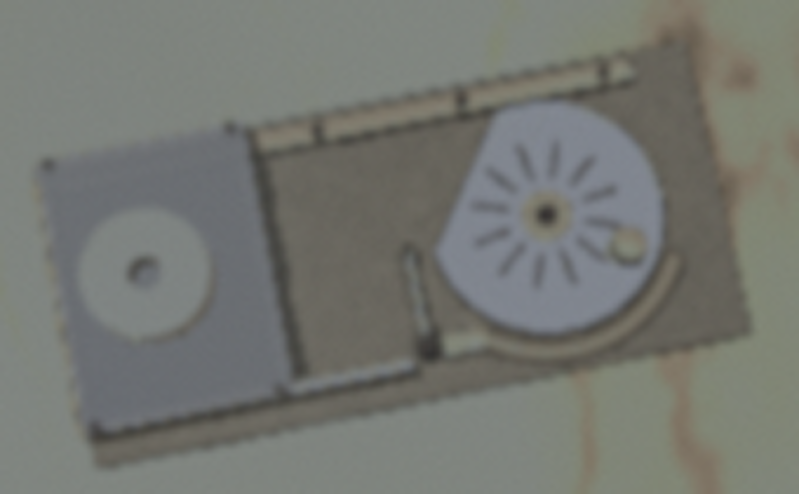

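View pics/cs.png

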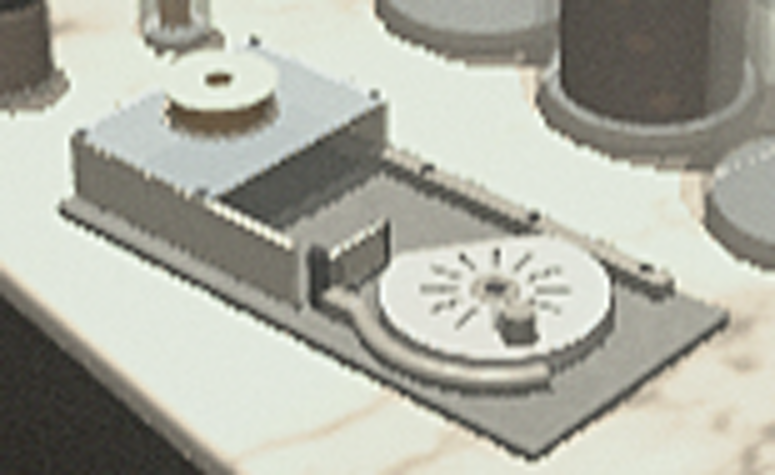

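The top crop shows the flat from (497,108) to (437,247), the stud at (629,244), the hub at (547,214) and board corners at (688,42), (750,332) and (97,467). The scene crop shows board corners at (533,454), (728,316) and (62,207), the hub at (494,287) and the stud top at (517,312).

```bash
cat > fit.py <<'E'
from h import *
T=lambda x,y:((x+.5)/4.7-.5+210,(y+.5)/4.7-.5+185)
S=lambda x,y:((x+.5)/5-.5+235,(y+.5)/5-.5+195)
def proj(n,X):
    c,f=K(n); p=np.array(c['R'])@X+c['t']; return np.array([c['cx']+f*p[0]/p[2],c['cy']+f*p[1]/p[2]])
obs=[('top',T(688,42),(80,-92,8)),('top',T(750,332),(-78,-92,8)),('top',T(97,467),(-78,248,8)),('top',T(632,83),(62,-60,20)),
('scene',S(533,454),(-78,-92,8)),('scene',S(728,316),(80,-92,8)),('scene',S(62,207),(-78,248,8))]
def J(p,X): c,s=np.cos(p[2]),np.sin(p[2]); return np.array([p[0]+c*X[0]-s*X[1],p[1]+s*X[0]+c*X[1],X[2]])
def f(p): return np.concatenate([proj(n,J(p,X))-u for n,u,X in obs])
for sel in(('top',),('scene',),('top','scene')):
    o=obs; obs=[q for q in o if q[0] in sel]; r=least_squares(f,[520,-110,.1]); print(sel,r.x[:2].round(1),np.degrees(r.x[2]).round(2)); print(r.fun.round(1)); obs=o
p=r.x; np.save('jig.npy',p)
def inv(X): c,s=np.cos(p[2]),np.sin(p[2]); d=X[:2]-p[:2]; return np.array([c*d[0]+s*d[1],-s*d[0]+c*d[1]]).round(1)
if __name__=='__main__':
    for nm,a,b in(('hub',T(547,214),S(494,287)),('stud',T(629,244),S(517,312))):
        X,e=tri(b,a); print(nm,'tri',X.round(1),e.round(1),inv(X)); z=22 if nm=='hub' else 40; print(inv(onz('top',a,z)),inv(onz('scene',b,z)))
    for q in((497,108),(437,247)): print('flat',inv(onz('top',T(*q),22)))
    for nm,q in(('spool',(145,272)),): print(inv(onz('top',T(*q),69)))
    for X in((0,0,0),(17,0,0),(17,171,0),(62,0,0)): print(X,J(p,X).round(1))
E
python3 fit.py
```

```text
('top',) [ 522.1 -103.8] 11.06
[-0.4 -0.3  0.4  0.6 -0.6  0.3  0.6 -0.7]
('scene',) [ 523.5 -104.9] 10.76
[-0.   0.4  0.9  0.  -0.9 -0.8]
('top', 'scene') [ 522.7 -104.2] 10.98
[-0.2 -0.4  0.6  0.4 -0.5 -0.1  0.8 -0.9 -0.3  0.3  0.5 -0.1 -1.5 -0.6]
hub tri [ 523.4 -104.5   24.9] 0.3 [ 0.6 -0.4]
[ 1.3 -0.7] [3.7 2.5]
stud tri [ 505.3 -145.1   39.1] 0.3 [-24.8 -36.8]
[-25.  -36.7] [-25.7 -37.8]
flat [60.5 13.3]
flat [-4.4 57.5]
[  3.2 199.8]
(0, 0, 0) [ 522.7 -104.2    0. ]
(17, 0, 0) [ 539.4 -101.     0. ]
(17, 171, 0) [506.8  66.9   0. ]
(62, 0, 0) [583.5 -92.4   0. ]
```

Emit:
step_arm --targets '[{"dp": [-0.12,-0.12,0],"fingers": 0.4},{"dp": [-0.25,-0.25,0],"fingers": 0.4},{"dp": [-0.4,-0.4,0],"fingers": 0.4},{"dp": [-0.55,-0.55,0],"fingers": 0.4},{"dp": [-0.7,-0.72,0],"fingers": 0.4},{"dp": [-0.8,-0.85,0],"fingers": 0.4},{"dp": [-0.87,-0.94,0],"fingers": 0.4},{"dp": [-0.87,-0.94,0],"fingers": 0.4}]'

```text
validation failed for argument at $.ta...
```

Emit:
step_arm --targets '[{"dp": [-0.12,-0.12,0],"fingers": 0.4},{"dp": [-0.25,-0.25,0],"fingers": 0.4},{"dp": [-0.4,-0.4,0],"fingers": 0.4},{"dp": [-0.55,-0.55,0],"fingers": 0.4},{"dp": [-0.7,-0.72,0],"fingers": 0.4},{"dp": [-0.8,-0.85,0],"fingers": 0.4},{"dp": [-0.87,-0.94,0],"fingers": 0.4},{"dp": [-0.87,-0.94,0],"fingers": 0.4}]'

```text
validation failed for argument at $.ta...
```

Emit:
step_arm --targets '[{"dp": [-0.12,-0.12,0.05],"angular": [0,0,0.055],"fingers": 0.4},{"dp": [-0.25,-0.25,0.1],"angular": [0,0,0.11],"fingers": 0.4},{"dp": [-0.4,-0.4,0.2],"angular": [0,0,0.17],"fingers": 0.4},{"dp": [-0.55,-0.55,0.25],"angular": [0,0,0.23],"fingers": 0.4},{"dp": [-0.7,-0.72,0.3],"angular": [0,0,0.28],"fingers": 0.4},{"dp": [-0.8,-0.85,0.35],"angular": [0,0,0.34],"fingers": 0.4},{"dp": [-0.87,-0.94,0.4],"angular": [0,0,0.39],"fingers": 0.4},{"dp": [-0.87,-0.94,0.4],"angular": [0,0,0.45],"fingers": 0.4}]'

```text
time: 2.2
tool_pos: [304.7, 325.7, 150.4]
tcp_rot: [-180.0, 0.1, 78.6]
ft_force: [-0.4, 0.4, 0.6]
finger_gap: 51.4
grip_force: 0.0
```

```bash
cat >> h.py <<'E'
def plan(tgt,yaw):
    s=sense(); y=np.radians(s['tcp_rot'][2]); d=np.array(tgt)-s['tool_pos']
    tx=np.array([np.cos(y),np.sin(y),0]); ty=np.array([np.sin(y),-np.cos(y),0])
    dy=(yaw-s['tcp_rot'][2]+180)%360-180
    print('t',round(s['time'],2),'pos',s['tool_pos'].round(1),'rpy',s['tcp_rot'].round(1),'gap',round(s['finger_gap'],1),'F',s['ft_force'].round(1))
    print('dp',(np.array([d@tx,d@ty,-d[2]])/200).round(3),'ang z',round(-dy/180,3))
P=np.load('jig.npy') if __import__('os').path.exists('jig.npy') else None
def JW(x,y,z): c,s=np.cos(P[2]),np.sin(P[2]); return [P[0]+c*x-s*y,P[1]+s*x+c*y,z]
def JI(X): c,s=np.cos(P[2]),np.sin(P[2]); d=np.array(X[:2])-P[:2]; return np.array([c*d[0]+s*d[1],-s*d[0]+c*d[1]]).round(1)
E
python3 -c "
from h import *
plan([505.3,-145.2,80],66.5)"
```

```text
t 2.2 pos [304.7 325.7 150.4] rpy [-1.80e+02  1.00e-01  7.86e+01] gap 51.4 F [-0.4  0.4  0.6]
dp [-2.109  1.45   0.352] ang z 0.067
```

Emit:
step_arm --targets '[{"dp": [-0.15,0.1,0],"angular": [0,0,0],"fingers": 0.4},{"dp": [-0.3,0.2,0],"angular": [0,0,0],"fingers": 0.4},{"dp": [-0.45,0.31,0],"angular": [0,0,0],"fingers": 0.4},{"dp": [-0.6,0.42,0],"angular": [0,0,0],"fingers": 0.4},{"dp": [-0.75,0.52,0],"angular": [0,0,0],"fingers": 0.4},{"dp": [-0.88,0.61,0],"angular": [0,0,0],"fingers": 0.4},{"dp": [-1,0.69,0],"angular": [0,0,0],"fingers": 0.4},{"dp": [-1,0.69,0],"angular": [0,0,0],"fingers": 0.4}]'

```text
time: 3.2
tool_pos: [402.6, 103.4, 151.5]
tcp_rot: [180.0, 0.0, 78.9]
ft_force: [-0.5, 0.0, 0.5]
finger_gap: 51.5
grip_force: 0.0
```

Emit:
step_arm --targets '[{"dp": [-0.15,0.1,0],"angular": [0,0,0.02],"fingers": 0.4},{"dp": [-0.3,0.2,0],"angular": [0,0,0.04],"fingers": 0.4},{"dp": [-0.45,0.31,0],"angular": [0,0,0.067],"fingers": 0.4},{"dp": [-0.6,0.42,0],"angular": [0,0,0.067],"fingers": 0.4},{"dp": [-0.75,0.52,0],"angular": [0,0,0.067],"fingers": 0.4},{"dp": [-0.88,0.61,0],"angular": [0,0,0.067],"fingers": 0.4},{"dp": [-1,0.69,0],"angular": [0,0,0.067],"fingers": 0.4},{"dp": [-1,0.69,0],"angular": [0,0,0.067],"fingers": 0.4}]'

```text
time: 4.2
tool_pos: [499.9, -118.4, 151.3]
tcp_rot: [180.0, -0.0, 66.9]
ft_force: [-0.6, 0.2, -0.3]
finger_gap: 51.1
grip_force: 0.0
```

```bash
python3 -c "
from h import *
plan([505.3,-145.2,70],66.5)"
```

```text
t 4.2 pos [ 499.9 -118.4  151.3] rpy [180.   -0.   66.9] gap 51.1 F [-0.6  0.2 -0.3]
dp [-0.113  0.078  0.407] ang z 0.002
```

Emit:
step_arm --targets '[{"dp": [-0.06,0.04,0.1],"angular": [0,0,0],"fingers": 0.4},{"dp": [-0.113,0.078,0.2],"angular": [0,0,0],"fingers": 0.4},{"dp": [-0.113,0.078,0.32],"angular": [0,0,0],"fingers": 0.4},{"dp": [-0.113,0.078,0.42],"angular": [0,0,0],"fingers": 0.4},{"dp": [-0.113,0.078,0.5],"angular": [0,0,0],"fingers": 0.4},{"dp": [-0.113,0.078,0.57],"angular": [0,0,0],"fingers": 0.4},{"dp": [-0.113,0.078,0.61],"angular": [0,0,0],"fingers": 0.4},{"dp": [-0.113,0.078,0.626],"angular": [0,0,0],"fingers": 0.4}]'

```text
time: 5.2
tool_pos: [504.8, -144.6, 25.8]
tcp_rot: [-180.0, -0.0, 67.0]
ft_force: [-0.6, 0.8, 0.0]
finger_gap: 51.2
grip_force: 0.0
```

Emit:
step_arm --newtons 40 --targets '[{"dp": [0,0,0],"angular": [0,0,0],"fingers": 0.5},{"dp": [0,0,0],"angular": [0,0,0],"fingers": 0.6},{"dp": [0,0,0],"angular": [0,0,0],"fingers": 0.7},{"dp": [0,0,0],"angular": [0,0,0],"fingers": 0.8},{"dp": [0,0,0],"angular": [0,0,0],"fingers": 0.9},{"dp": [0,0,0],"angular": [0,0,0],"fingers": 1},{"dp": [0,0,0],"angular": [0,0,0],"fingers": 1},{"dp": [0,0,0],"angular": [0,0,0],"fingers": 1}]'

```text
time: 6.2
tool_pos: [505.2, -144.9, 26.6]
tcp_rot: [180.0, 0.0, 67.0]
ft_force: [-1.3, 0.6, 5.2]
finger_gap: 15.8
grip_force: 39.0
```

Run:
```python
from h import *
plan([505.3,-145.2,26],66.5); print(JI(sense()['tool_pos']))
i=[cv2.resize(snapshot('scene')[185:300,230:400],(800,541),interpolation=2)]
cv2.imwrite('pics/g1.png',i[0])
```

```text
t 6.2 pos [ 505.2 -144.9   26.6] rpy [180.   0.  67.] gap 15.8 F [-1.3  0.6  5.2]
dp [-0.001  0.001  0.003] ang z 0.003
[-24.9 -36.6]
```

View pics/g1.png

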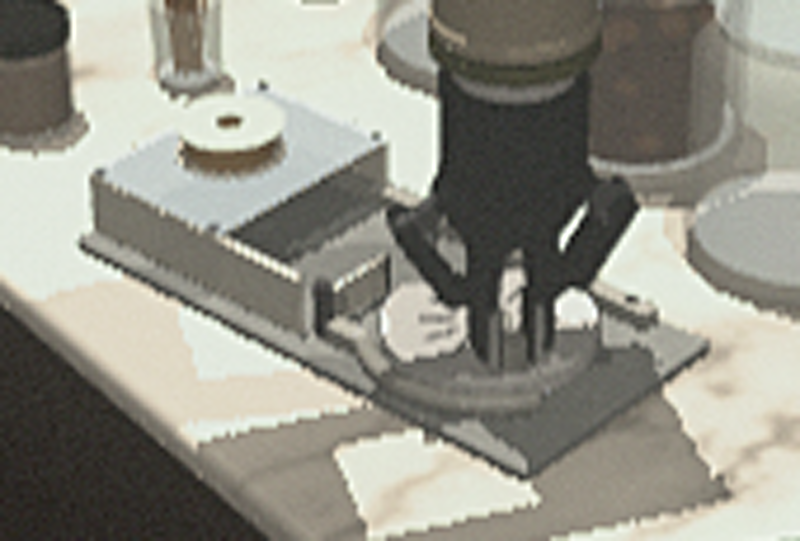

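The gripper holds the stud at about (510, 330) in the crop (39 N grip). The gate is shut and the reel and jar are undisturbed. Next I work out the arc.

Run:
```python
from h import *
s=sense(); y=np.radians(s['tcp_rot'][2]); p0=s['tool_pos']
tx=np.array([np.cos(y),np.sin(y)]); ty=np.array([np.sin(y),-np.cos(y)])
a0=55.5; st=JI(p0); c=st+45*np.array([np.cos(np.radians(a0)),np.sin(np.radians(a0))]); print('centre',c)
for k,a in enumerate(np.linspace(a0,0,9)[1:]):
    f=(k+1)/8; cc=c*(1-f); q=cc-45*np.array([np.cos(np.radians(a)),np.sin(np.radians(a))])
    d=np.array(JW(*q,0))[:2]-p0[:2]; print(np.round([d@tx/200,d@ty/200],3),round((a0-a)/180,3))
```

```text
centre [0.58828066 0.48567849]
[ 0.001 -0.028] 0.039
[ 0.006 -0.054] 0.077
[ 0.014 -0.08 ] 0.116
[ 0.025 -0.105] 0.154
[ 0.039 -0.129] 0.193
[ 0.055 -0.15 ] 0.231
[ 0.074 -0.169] 0.27
[ 0.095 -0.186] 0.308
```

Emit:
step_arm --targets '[{"dp": [0.001,-0.028,0],"angular": [0,0,0.039],"fingers": 1},{"dp": [0.006,-0.054,0],"angular": [0,0,0.077],"fingers": 1},{"dp": [0.014,-0.08,0],"angular": [0,0,0.116],"fingers": 1},{"dp": [0.025,-0.105,0],"angular": [0,0,0.154],"fingers": 1},{"dp": [0.039,-0.129,0],"angular": [0,0,0.193],"fingers": 1},{"dp": [0.055,-0.15,0],"angular": [0,0,0.231],"fingers": 1},{"dp": [0.074,-0.169,0],"angular": [0,0,0.27],"fingers": 1},{"dp": [0.095,-0.186,0],"angular": [0,0,0.308],"fingers": 1}]'

```text
time: 7.25
tool_pos: [478.7, -112.8, 26.7]
tcp_rot: [180.0, -0.1, 11.3]
ft_force: [-0.2, 0.1, 4.7]
finger_gap: 16.2
grip_force: 39.6
```

Run:
```python
from h import *
plan(JW(-28,0,26.6),11); print(JI(sense()['tool_pos']))
b=snapshot('top')[185:290,210:380]
cv2.imwrite('pics/g2.png',cv2.resize(b,None,fx=4.7,fy=4.7,interpolation=2))
```

```text
t 7.25 pos [ 478.7 -112.8   26.7] rpy [ 1.80e+02 -1.00e-01  1.13e+01] gap 16.2 F [-0.2  0.1  4.7]
dp [0.084 0.    0.   ] ang z 0.002
[-44.8  -0. ]
```

View pics/g2.png

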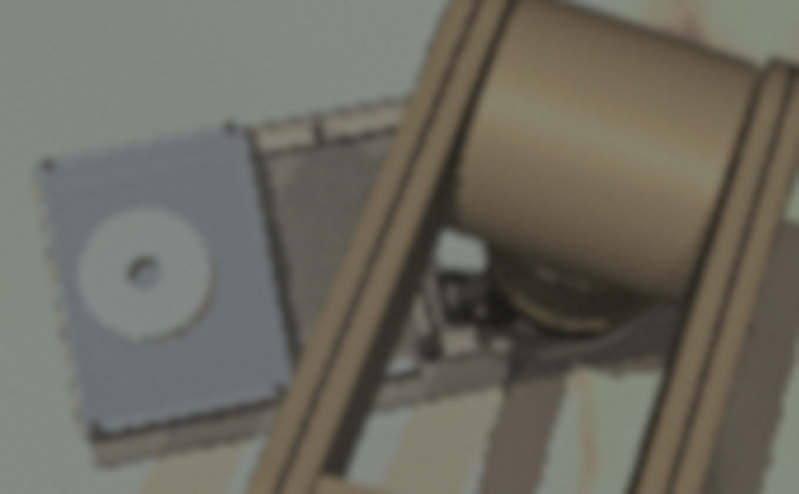

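The top view is mostly hidden by the arm; the reel at (145, 272) hasn't moved. Next I press the flat onto the bar.

Emit:
step_arm --targets '[{"dp": [0.015,0,0],"angular": [0,0,0],"fingers": 1},{"dp": [0.03,0,0],"angular": [0,0,0],"fingers": 1},{"dp": [0.045,0,0],"angular": [0,0,0],"fingers": 1},{"dp": [0.06,0,0],"angular": [0,0,0],"fingers": 1},{"dp": [0.07,0,0],"angular": [0,0,0],"fingers": 1},{"dp": [0.08,0,0],"angular": [0,0,0],"fingers": 1},{"dp": [0.088,0,0],"angular": [0,0,0],"fingers": 1},{"dp": [0.092,0,0],"angular": [0,0,0],"fingers": 1}]'

```text
time: 8.3
tool_pos: [495.2, -109.5, 26.6]
tcp_rot: [180.0, 0.1, 11.6]
ft_force: [-11.2, -2.0, 13.7]
finger_gap: 16.1
grip_force: 40.5
```

Run:
```python
from h import *
plan(JW(-28,112,26.6),11); s=sense(); print(JI(s['tool_pos']),s['wrist_torque'])
```

```text
t 8.3 pos [ 495.2 -109.5   26.6] rpy [1.80e+02 1.00e-01 1.16e+01] gap 16.1 F [-11.2  -2.   13.7]
dp [ 0.006 -0.56  -0.   ] ang z 0.003
[-28.   0.] [-0.45259713  1.81949949  0.03104663]
```

Emit:
step_arm --targets '[{"dp": [0,-0.03,0],"angular": [0,0,0],"fingers": 1},{"dp": [0,-0.07,0],"angular": [0,0,0],"fingers": 1},{"dp": [0.001,-0.11,0],"angular": [0,0,0],"fingers": 1},{"dp": [0.001,-0.15,0],"angular": [0,0,0],"fingers": 1},{"dp": [0.002,-0.19,0],"angular": [0,0,0],"fingers": 1},{"dp": [0.002,-0.23,0],"angular": [0,0,0],"fingers": 1},{"dp": [0.002,-0.26,0],"angular": [0,0,0],"fingers": 1},{"dp": [0.002,-0.28,0],"angular": [0,0,0],"fingers": 1}]'

```text
time: 9.3
tool_pos: [484.4, -55.6, 26.6]
tcp_rot: [179.9, 0.1, 11.5]
ft_force: [-9.1, -9.2, 10.9]
finger_gap: 15.8
grip_force: 40.4
```

Run:
```python
from h import *
plan(JW(-28,110,26.6),11); s=sense(); print(JI(s['tool_pos']),s['wrist_torque'])
b=snapshot('scene')[185:300,230:400]
cv2.imwrite('pics/g3.png',cv2.resize(b,(800,541),interpolation=2))
```

```text
t 9.3 pos [484.4 -55.6  26.6] rpy [1.799e+02 1.000e-01 1.150e+01] gap 15.8 F [-9.1 -9.2 10.9]
dp [ 0.004 -0.275 -0.   ] ang z 0.003
[-28.3  55. ] [-1.42123105  1.50086602  0.04256387]
```

View pics/g3.png

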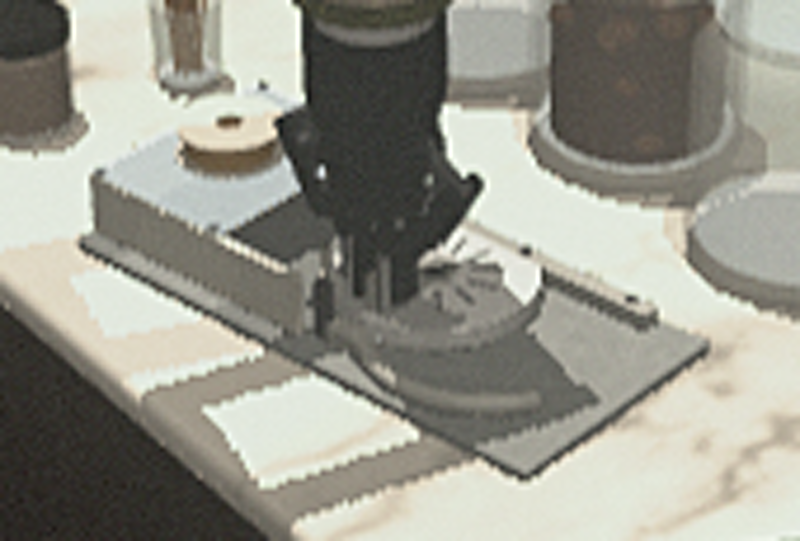

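The plate is in the mouth with the stud held at about (385, 280) in the crop. The gate is opening and the reel at (230, 130) is untouched.

Emit:
step_arm --targets '[{"dp": [0,-0.03,0],"angular": [0,0,0],"fingers": 1},{"dp": [0.001,-0.06,0],"angular": [0,0,0],"fingers": 1},{"dp": [0.001,-0.09,0],"angular": [0,0,0],"fingers": 1},{"dp": [0.002,-0.12,0],"angular": [0,0,0],"fingers": 1},{"dp": [0.002,-0.15,0],"angular": [0,0,0],"fingers": 1},{"dp": [0.003,-0.18,0],"angular": [0,0,0],"fingers": 1},{"dp": [0.003,-0.205,0],"angular": [0,0,0],"fingers": 1},{"dp": [0.003,-0.225,0],"angular": [0,0,0],"fingers": 1}]'

```text
time: 10.35
tool_pos: [475.8, -11.6, 26.6]
tcp_rot: [179.9, 0.2, 11.6]
ft_force: [-10.7, -10.8, 14.2]
finger_gap: 15.7
grip_force: 40.6
```

Run:
```python
from h import *
plan(JW(-28,110,26.6),11); s=sense(); print(JI(s['tool_pos']),s['wrist_torque'])
b=snapshot('scene')[185:300,230:400]
cv2.imwrite('pics/g4.png',cv2.resize(b,(800,541),interpolation=2))
```

```text
t 10.35 pos [475.8 -11.6  26.6] rpy [179.9   0.2  11.6] gap 15.7 F [-10.7 -10.8  14.2]
dp [ 0.003 -0.05  -0.   ] ang z 0.003
[-28.4  99.9] [-1.70317382  1.79322877 -0.04517515]
```

View pics/g4.png

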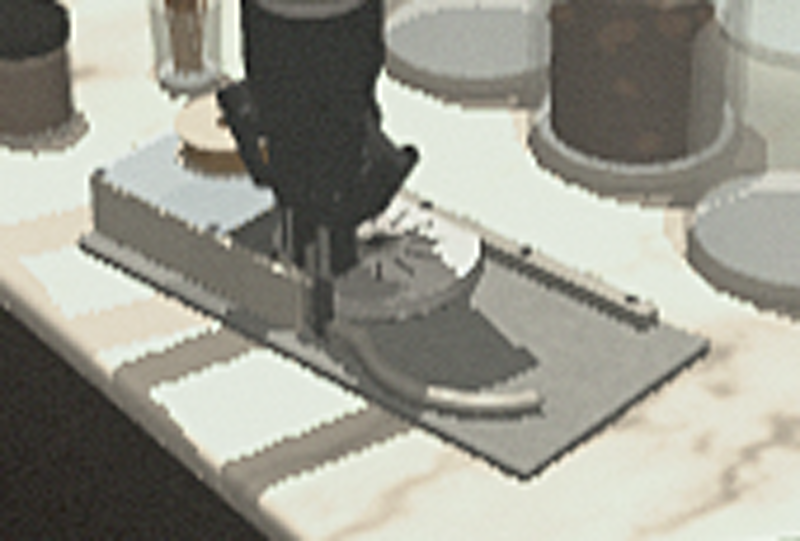

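The plate centre is at y≈100, with the stud at about (320, 260) in the crop. Next I release, lift and go behind the plate.

Emit:
step_arm --targets '[{"dp": [-0.006,0,0],"angular": [0,0,0],"fingers": 0.75},{"dp": [-0.006,0,0],"angular": [0,0,0],"fingers": 0.7},{"dp": [-0.006,0,0],"angular": [0,0,0],"fingers": 0.7},{"dp": [-0.006,0,-0.06],"angular": [0,0,0],"fingers": 0.7},{"dp": [-0.006,0,-0.15],"angular": [0,0,0],"fingers": 0.7},{"dp": [-0.006,0,-0.26],"angular": [0,0,0],"fingers": 0.7},{"dp": [-0.006,0,-0.36],"angular": [0,0,0],"fingers": 0.7},{"dp": [-0.006,0,-0.4],"angular": [0,0,0],"fingers": 0.7}]'

```text
time: 11.4
tool_pos: [476.9, -10.2, 108.2]
tcp_rot: [179.9, -0.2, 11.5]
ft_force: [-0.1, -0.2, 0.5]
finger_gap: 25.9
grip_force: 0.0
```

Emit:
step_arm --newtons 60 --targets '[{"dp": [0.03,0.06,0],"angular": [0,0,0],"fingers": 1},{"dp": [0.06,0.13,0],"angular": [0,0,0],"fingers": 1},{"dp": [0.1,0.21,0],"angular": [0,0,0],"fingers": 1},{"dp": [0.14,0.29,0],"angular": [0,0,0],"fingers": 1},{"dp": [0.17,0.37,0],"angular": [0,0,0],"fingers": 1},{"dp": [0.2,0.43,0],"angular": [0,0,0],"fingers": 1},{"dp": [0.22,0.47,0],"angular": [0,0,0],"fingers": 1},{"dp": [0.22,0.47,0],"angular": [0,0,0],"fingers": 1}]'

```text
time: 12.4
tool_pos: [537.9, -93.8, 106.1]
tcp_rot: [-180.0, 0.0, 11.5]
ft_force: [-0.0, 0.3, -0.5]
finger_gap: 0.0
grip_force: 0.0
```

Run:
```python
from h import *
plan(JW(17,2,14),11); s=sense(); print(JI(s['tool_pos']))
for n in('scene','top'):
    im=snapshot(n); cv2.imwrite(f'pics/{n}5.png',im)
    for l,z in(('plate_stud',31),('plate_flat',16),('plate',8),('gate_leaf',23)):
        for q in pinpoint(n,l)[:1]: print(n,l,np.round(q['at'],1),round(q['conf'],2),JI(onz(n,q['at'],z)))
b=cv2.imread('pics/scene5.png')[185:300,230:400]
cv2.imwrite('pics/g5.png',cv2.resize(b,(800,541),interpolation=2))
```

```text
t 12.4 pos [537.9 -93.8 106.1] rpy [-180.     0.    11.5] gap 0.0 F [-0.   0.3 -0.5]
dp [0.    0.027 0.46 ] ang z 0.003
[16.9  7.3]
scene plate_stud [298.6 241.7] 0.63 [-30.2  93. ]
scene plate_flat [316.3 237.2] 0.89 [33.7 88.8]
scene plate [308.2 238.9] 0.62 [ 22.1 107.9]
scene gate_leaf [290.8 246.8] 0.4 [-52.4 100.1]
top plate_stud [287.3 248.9] 0.56 [-26.4  98.4]
top plate_flat [281.1 210.8] 0.67 [70.4 95.7]
top plate [282.6 232.7] 0.69 [ 18.3 102.4]
top gate_leaf [291.9 258.3] 0.58 [-49.4  92.1]
```

View pics/g5.png

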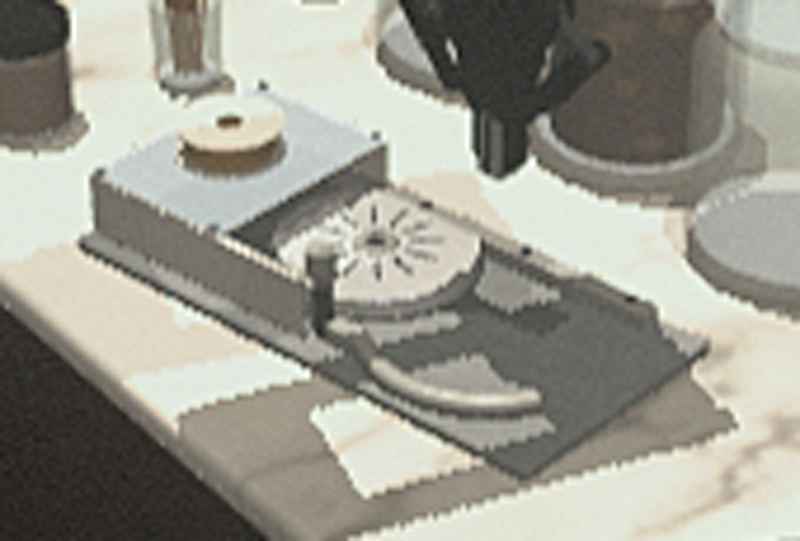

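The plate lies flush along the bar with its hub at about (375, 238) and the stud at (322, 250). The gate is held open, the gripper is clear and the reel is in place.

Emit:
step_arm --targets '[{"dp": [-0.04,0.02,0.08],"angular": [0,0,0],"fingers": 1},{"dp": [-0.075,0.02,0.16],"angular": [0,0,0],"fingers": 1},{"dp": [-0.075,0.02,0.24],"angular": [0,0,0],"fingers": 1},{"dp": [-0.075,0.02,0.32],"angular": [0,0,0],"fingers": 1},{"dp": [-0.075,0.02,0.38],"angular": [0,0,0],"fingers": 1},{"dp": [-0.075,0.02,0.42],"angular": [0,0,0],"fingers": 1},{"dp": [-0.075,0.02,0.45],"angular": [0,0,0.003],"fingers": 1},{"dp": [-0.075,0.02,0.46],"angular": [0,0,0.003],"fingers": 1}]'

```text
time: 13.9
tool_pos: [523.8, -100.3, 13.9]
tcp_rot: [-180.0, 0.0, 11.0]
ft_force: [0.5, 0.5, -0.1]
finger_gap: 0.1
grip_force: 0.0
```

Emit:
step_arm --targets '[{"dp": [0,-0.03,0],"angular": [0,0,0],"fingers": 1},{"dp": [0,-0.06,0],"angular": [0,0,0],"fingers": 1},{"dp": [0,-0.09,0],"angular": [0,0,0],"fingers": 1},{"dp": [0,-0.12,0],"angular": [0,0,0],"fingers": 1},{"dp": [0,-0.16,0],"angular": [0,0,0],"fingers": 1},{"dp": [0,-0.2,0],"angular": [0,0,0],"fingers": 1},{"dp": [0,-0.23,0],"angular": [0,0,0],"fingers": 1},{"dp": [0,-0.25,0],"angular": [0,0,0],"fingers": 1}]'

```text
time: 14.9
tool_pos: [514.3, -50.9, 14.2]
tcp_rot: [180.0, -0.0, 11.0]
ft_force: [0.7, -1.8, 1.0]
finger_gap: -0.1
grip_force: 1.2
```

Run:
```python
from h import *
plan(JW(2,95,14),11); s=sense(); print(JI(s['tool_pos']))
for n in('scene','top'):
    im=snapshot(n); cv2.imwrite(f'pics/{n}6.png',im)
    for l,z in(('plate_stud',31),('plate_flat',16),('plate',8)):
        for q in pinpoint(n,l)[:1]: print(n,l,np.round(q['at'],1),round(q['conf'],2),JI(onz(n,q['at'],z)))
```

```text
t 14.9 pos [514.3 -50.9  14.2] rpy [180.  -0.  11.] gap -0.1 F [ 0.7 -1.8  1. ]
dp [ 0.    -0.205  0.001] ang z -0.0
[ 2. 54.]
scene plate_stud [294.1 237.1] 0.88 [-22.  117.3]
scene plate_flat [312.  230.8] 0.57 [ 49.9 119.3]
scene plate [302.9 233.2] 0.93 [ 33.6 138.3]
top plate_stud [278.4 252. ] 0.65 [-29.5 120.3]
top plate_flat [269.5 213.6] 0.79 [ 69.1 124.5]
top plate [275.2 234.9] 0.87 [ 16.5 120.9]
```

Emit:
step_arm --targets '[{"dp": [0,-0.03,-0.01],"angular": [0,0,0],"fingers": 1},{"dp": [0,-0.06,-0.01],"angular": [0,0,0],"fingers": 1},{"dp": [0,-0.09,-0.01],"angular": [0,0,0],"fingers": 1},{"dp": [0,-0.12,-0.01],"angular": [0,0,0],"fingers": 1},{"dp": [0,-0.15,-0.01],"angular": [0,0,0],"fingers": 1},{"dp": [0,-0.175,-0.01],"angular": [0,0,0],"fingers": 1},{"dp": [0,-0.19,-0.01],"angular": [0,0,0],"fingers": 1},{"dp": [0,-0.2,-0.01],"angular": [0,0,0],"fingers": 1}]'

```text
time: 16.3
tool_pos: [506.7, -11.8, 16.1]
tcp_rot: [180.0, -0.0, 11.0]
ft_force: [0.3, -2.4, -0.2]
finger_gap: -0.1
grip_force: 1.2
```

Run:
```python
from h import *
plan(JW(2,104,16),11); s=sense(); print(JI(s['tool_pos']))
for n in('scene','top'):
    im=snapshot(n); cv2.imwrite(f'pics/{n}7.png',im)
    for l,z in(('plate_stud',31),('plate_flat',16),('plate',8),('gate_leaf',23)):
        for q in pinpoint(n,l)[:1]: print(n,l,np.round(q['at'],1),round(q['conf'],2),JI(onz(n,q['at'],z)))
```

```text
t 16.3 pos [506.7 -11.8  16.1] rpy [180.  -0.  11.] gap -0.1 F [ 0.3 -2.4 -0.2]
dp [ 0.001 -0.051  0.   ] ang z -0.0
[ 1.9 93.8]
scene plate_stud [280.6 232.9] 0.75 [-30.9 158.7]
scene plate_flat [303.6 226.8] 0.87 [ 49.9 150.7]
scene plate [293.9 229.7] 0.79 [ 30.3 169.4]
scene gate_leaf [300.1 243. ] 0.51 [-23.4  94.4]
top plate_stud [264.5 257. ] 0.74 [-34.7 154.5]
top plate_flat [294.4 251.1] 0.21 [-32.6  83.1]
top plate [261.  236.6] 0.57 [ 19.2 155.2]
top gate_leaf [293.9 252.3] 0.53 [-36.2  84.8]
```

Emit:
step_arm --targets '[{"dp": [0,-0.01,0],"angular": [0,0,0],"fingers": 1},{"dp": [0,-0.02,0],"angular": [0,0,0],"fingers": 1},{"dp": [0,-0.03,0],"angular": [0,0,0],"fingers": 1},{"dp": [0,-0.04,0],"angular": [0,0,0],"fingers": 1},{"dp": [0,-0.048,0],"angular": [0,0,0],"fingers": 1},{"dp": [0,-0.054,0],"angular": [0,0,0],"fingers": 1},{"dp": [0,-0.058,0],"angular": [0,0,0],"fingers": 1},{"dp": [0,-0.058,0],"angular": [0,0,0],"fingers": 1}]'

```text
time: 17.8
tool_pos: [504.4, -0.5, 16.1]
tcp_rot: [-180.0, -0.0, 11.0]
ft_force: [0.9, -0.8, -0.1]
finger_gap: 0.1
grip_force: 0.8
```

Emit:
step_arm --targets '[{"dp": [0,0.01,0],"angular": [0,0,0],"fingers": 1},{"dp": [0.03,0.01,-0.02],"angular": [0,0,0],"fingers": 1},{"dp": [0.06,0.01,-0.1],"angular": [0,0,0],"fingers": 1},{"dp": [0.06,0.01,-0.22],"angular": [0,0,0],"fingers": 1},{"dp": [0.06,0.01,-0.36],"angular": [0,0,0],"fingers": 1},{"dp": [0.06,0.01,-0.55],"angular": [0,0,0],"fingers": 1},{"dp": [0.06,0.01,-0.8],"angular": [0,0,0],"fingers": 1},{"dp": [0.06,0.01,-1],"angular": [0,0,0],"fingers": 1}]'

```text
time: 18.8
tool_pos: [517.1, -0.2, 219.6]
tcp_rot: [180.0, -0.1, 11.0]
ft_force: [1.1, 0.5, 0.1]
finger_gap: 0.2
grip_force: 0.0
```

Emit:
step_arm --targets '[{"dp": [-0.1,0.1,0],"angular": [0,0,0],"fingers": 1},{"dp": [-0.2,0.25,0],"angular": [0,0,0],"fingers": 1},{"dp": [-0.3,0.4,0],"angular": [0,0,0],"fingers": 1},{"dp": [-0.35,0.55,0],"angular": [0,0,0],"fingers": 1},{"dp": [-0.4,0.7,0],"angular": [0,0,0],"fingers": 1},{"dp": [-0.4,0.85,0],"angular": [0,0,0],"fingers": 1},{"dp": [-0.4,0.95,0],"angular": [0,0,0],"fingers": 1},{"dp": [-0.4,1,0],"angular": [0,0,0],"fingers": 1}]'

```text
time: 19.8
tool_pos: [476.3, -212.6, 216.6]
tcp_rot: [180.0, -0.0, 10.9]
ft_force: [-0.1, -0.1, -0.3]
finger_gap: -0.0
grip_force: 0.0
```

Run:
```python
from h import *
s=sense(); print(s['time'],JI(s['tool_pos']))
c=[]
for n,(r,q) in(('scene',(195,235)),('top',(185,210))):
    im=snapshot(n); cv2.imwrite(f'pics/{n}8.png',im); c.append(cv2.resize(im[r:r+75,q:q+130] if n=='scene' else im[r:r+105,q:q+182],(520 if n=='scene' else 520,300),interpolation=2))
    for l,z in(('plate_stud',31),('plate_flat',16),('plate',8),('gate_leaf',23),('gate',23)):
        for q in pinpoint(n,l)[:1]: print(n,l,np.round(q['at'],1),round(q['conf'],2),JI(onz(n,q['at'],z)))
cv2.imwrite('pics/g8.png',np.vstack(c))
```

```text
19.8 [-66.1 -97.6]
scene plate_flat [297.6 220.9] 0.95 [ 61.7 184.9]
scene plate [291.5 229.5] 0.64 [ 26.7 175.1]
scene gate_leaf [303.7 245.3] 0.64 [-25.1  79.8]Traceback (most recent call last):
  File "<stdin>", line 7, in <module>
ValueError: it knows: bar, bay, bell, gate_leaf, jig, mouth, plate, plate_flat, plate_stud, spool, spread
```

Run:
```python
from h import *
c=[]
for n,(r,q,h,w) in(('scene',(195,235,75,130)),('top',(185,210,105,182))):
    im=snapshot(n); cv2.imwrite(f'pics/{n}9.png',im); c.append(cv2.resize(im[r:r+h,q:q+w],(520,300),interpolation=2))
    for l,z in(('plate_stud',31),('plate_flat',16),('plate',8),('gate_leaf',23)):
        for q in pinpoint(n,l)[:1]: print(n,l,np.round(q['at'],1),round(q['conf'],2),JI(onz(n,q['at'],z)))
cv2.imwrite('pics/g8.png',np.vstack(c))
```

```text
scene plate_stud [280.3 232.3] 0.74 [-29.3 161.4]
scene plate_flat [300.3 224.2] 0.83 [ 53.8 167. ]
scene plate [289.4 228. ] 0.74 [ 28.5 185. ]
scene gate_leaf [305.1 245.6] 0.47 [-23.7  76.1]
top plate_stud [256.  254.6] 0.6 [-25.2 173. ]
top plate_flat [172.8 263.4] 0.3 [ -4.6 370.5]
top plate [255.9 237.6] 0.63 [ 19.2 167.6]
top gate_leaf [301.8 245.4] 0.6 [-23.7  63.2]
```

View pics/g8.png

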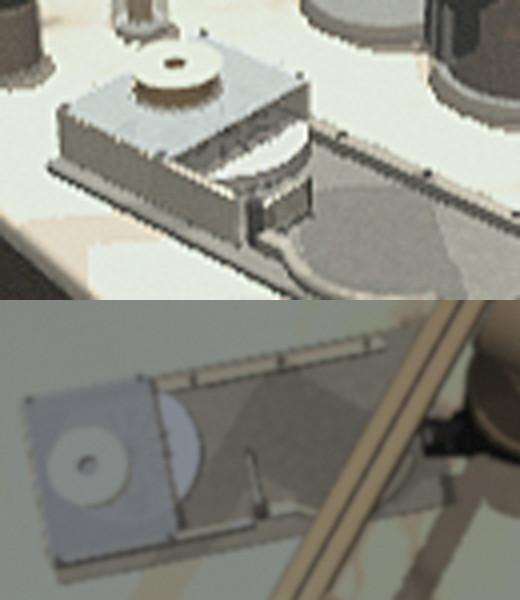

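The gate looks shut. I'll measure where the rim is and whether the plate has turned: the flat's near corner should be at jig (62, 131).

Run:
```python
from h import *
from fit import proj
im=cv2.imread('pics/top9.png'); 
# rectify plane z=22 of jig: x -70..80, y 60..150 at 5px/mm
def rect(n,im,z,x0,x1,y0,y1,s=5):
    src=np.float32([proj(n,np.array(JW(x,y,z))) for x,y in((x0,y0),(x1,y0),(x1,y1),(x0,y1))])
    W,H=(x1-x0)*s,(y1-y0)*s
    return cv2.warpPerspective(im,cv2.getPerspectiveTransform(src,np.float32([(0,0),(W,0),(W,H),(0,H)])),(W,H),flags=2)
t=rect('top',im,22,-65,75,60,150); s=rect('scene',cv2.imread('pics/scene9.png'),22,-65,75,60,150)
cv2.imwrite('pics/r9.png',cv2.resize(np.vstack([t,s]),(460,592)))
# rim: per x column strongest dark->bright along y
for nm,r in(('top',t),('scene',s)):
    g=cv2.GaussianBlur(r,(0,0),4)[:,:,0].astype(float); d=np.gradient(g,axis=0); P_=[]
    for x in range(-30,62,6):
        col=d[200:380,(x+65)*5]; k=int(np.argmax(col))+200; P_.append((x,60+k/5))
    A=np.array(P_); f=lambda p:np.hypot(A[:,0]-p[0],A[:,1]-p[1])-60
    q=least_squares(f,[17,170],loss='soft_l1'); print(nm,q.x.round(1),f(q.x).round(1)); print(A[:,1].round(1))
```

```text
('top',) [ 522.1 -103.8] 11.06
[-0.4 -0.3  0.4  0.6 -0.6  0.3  0.6 -0.7]
('scene',) [ 523.5 -104.9] 10.76
[-0.   0.4  0.9  0.  -0.9 -0.8]
('top', 'scene') [ 522.7 -104.2] 10.98
[-0.2 -0.4  0.6  0.4 -0.5 -0.1  0.8 -0.9 -0.3  0.3  0.5 -0.1 -1.5 -0.6]
top [ 17. 170.] [ 1.7  0.7  0.  -0.1 -0.6  0.1 -0.2 -0.6 -0.4 -0.9  0.3 -0.3  0.1  0.2
  0.5  0.9]
[130.  125.2 121.2 117.6 115.2 112.4 111.2 110.8 110.4 111.4 111.2 113.4
 115.4 118.4 122.2 127. ]
scene [ 15.6 170.3] [ 1.9  0.3 -2.4 13.6 -1.1  0.1 -1.  -0.4  0.5 -0.1 -0.4  0.2  0.2  0.5
 -0.  -0. ]
[128.4 124.8 123.4 102.  115.4 112.2 112.  110.8 109.8 111.  112.4 113.6
 116.2 119.2 124.2 130. ]
```

View pics/r9.png

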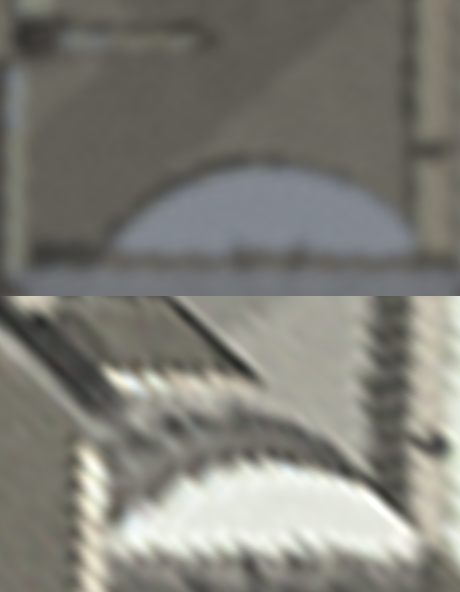

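The rectified views put the plate centre at jig (17, 170), so its flat is on the bar. The gate leaf lies straight across the lane and the reel hasn't moved.

```bash
python3 -c "
from h import *
print(hand_in())"
```

```text
the job is handed in; nothing more can be done
None
```

The plate is in the bay with its flat edge along the bar, measured at jig (17, 170) mm against a target of (17, 171). The gate is shut behind it, and the reel, jar and bell were left alone. The job is handed in, but no verdict came back.

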